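Seat an optical cell in the light path

ROBOT

A 6-joint arm with a two-finger parallel gripper is mounted at the origin on a cart in front of the work surface, level with it; the furniture and walls round the work are solid. World frame = base frame: x ahead of the robot, y to its left, z up, the work surface at z = 0. Lengths are in mm, angles in rad, forces in N, time in s.
With the tool pointing down it reaches from about 400 to 925 mm from the base axis. Payload 12.5 kg.
Tool frame: the origin (TCP) lies at the centre of the arm's flange, where the gripper is bolted on; the fingertips stand 190 mm ahead of it and the grasp point (between the pads) lies 171 mm ahead of it; z points along the fingers, y is the direction in which the jaws open and shut (so a half turn about z gives the same grasp; the last joint's range is limited). The gripper opens to 95 mm and grips with 3 to 60 N. Pads are 20 mm wide; open, the fingers measure 119 mm over their backs; the gripper's body (75 mm by 180 mm) begins 59 mm behind the grasp point.
Start: joints at [1.198, 0.491, 1.559, -0, 1.092, -0.106], TCP at [164.755, 602.894, 404.761] pointing down, gripper open.
Joint ranges: [-3.1, 3.1], [-0.84, 2.19], [0.05, 2.79], [-1.13, 4.28], [0.06, 2.93], [-2.69, 2.69]. Speed limits (rad/s): [2.22, 2.22, 2.79, 3.14, 3.14, 3.14].

INTERFACE

Orientations are given as [roll, pitch, yaw] about the fixed x, y, z axes, in that order (R = Rz(yaw) Ry(pitch) Rx(roll)).
In Python, from cell import env gives the robot as it stands.
- The arm moves only by the shell command python3 -m pendant 'ROWS'. ROWS is JSON, a list of rows, each an object of numbers: "x", "y", "z": the shift along the tool's x, y, z in units of 150 mm (1.0 is 150 mm); "rx", "ry", "rz": the turn, a rotation vector about the tool's x, y, z in units of 45 degrees (1.0 is 45 degrees); "jaw": the opening, from 0 (shut) to 1 (fully open). In form: [{"x": .., "y": .., "z": .., "rx": .., "ry": .., "rz": .., "jaw": ..}, ...]. A call has 1 to 10 rows; each row is the pose to reach, as a shift and turn from the pose commanded when the call began, along the tool's axes at that moment; what a row does not reach only later rows make up. A row lasts 1/8 s, in which the tool goes at most 62.5 mm and 10.7 degrees, less where a joint would pass 70% of its speed; a pose out of reach is approached as far as the arm can. A call with a number of a shift or a turn outside -1 to 1 is refused whole. A call with a gripper value outside its range is refused whole. The fingers move at their own pace and stop on an object; the grip force is fixed at half the most. Time passes only in rows, so rows that repeat a pose let the fingers close. It gives the time, the measured TCP pose, the force and the opening at its end, in the units of the state.
- env.state(): the state, without advancing time (a new reading comes with each control period).
- env.read_camera(name): name is "scene" or "side" or "wrist"; returns a dict with "img" (384x512x3 uint8, red, green, blue), "fx", "fy", "cx", "cy" (pixels), "rvec" (rotation vector, rad) and "tvec" (3), from world to camera coordinates, as OpenCV has them. Camera axes: x right, y down, z forward; pixel columns grow to the right and rows downward; lengths in mm; the calibration is good to about 2 mm. A picture is of the moment at which its call begins. There is no depth.
- env.job_done(): hands the job in, once; it reports no verdict.
The state is a dict: "t": time; "joints": joint angles; "qvel": joint speeds; "tau": joint torques, N m; "eef_pos": TCP position; "tcp_rot": TCP orientation; "ft_force": force on the tool from outside, world axes, zero at the start; "moment": the same for the moment, N m; "opening": opening from 0.0 (shut) to 1.0 (fully open).
Only numpy, scipy, OpenCV 4.12 (cv2) and the standard library are available. Lean on these libraries where they do the work, as an engineer would, in place of code of your own. Each camera call takes 0.05 s, during which the arm holds its last target.

TASK

Take the stoppered optical cell out of the stand, without touching its clear windows, and set it upright in the well of the cell holder with its clear windows facing the two collimator barrels. Push it gently past the spring plunger and down by feel until it is fully home on the seat, never pressing it with 14 N or more, and let go. Leave the two vials in the stand as they are.

Things in the scene. Friction and masses are not known exactly. Their poses are not given: they have to be found in the camera images.
- cell: The stoppered optical cell: an upright square column 20 x 20 mm, 90 mm tall, about 80 g. Origin at the centre of its underside, z up. Its sides facing +x and -x carry the clear glass windows; the sides facing +y and -y are frosted white all over and are the ones to hold it by. The foot tapers over the lowest 6 mm from 20 to 16 mm square. It may go in either way round (half turn about z).
- cell_top (a point): Centre of the top of the cell, 90 mm above its underside, with the cell's axes. From the top down: a black ridge 5 mm wide and 4 mm high that runs along x, i.e. from window side to window side; a square black stopper 20 x 20 x 12 mm; a frosted collar 8 mm high; then the part with the windows.
- window_a: The clear glass window on the cell's +x side, 15 mm wide, from 10 to 62 mm above the underside. Fixed to the cell; its origin and axes are those of the cell.
- window_b: The clear glass window on the cell's -x side, 15 mm wide, from 10 to 62 mm above the underside. Fixed to the cell; its origin and axes are those of the cell.
- stand: The grey cell stand: a plate 66 x 196 x 18 mm that does not move, with three round pockets 31 mm across and 10 mm deep at y = -65, 0 and +65 mm of its own frame. Origin at the centre of its underside. The cell stands in one of the pockets (which one varies), turned any way, its underside 8 mm above the worktop; each of the others holds a vial.
- vial_tall: White-capped round vial, 24 mm across, 56 mm tall, in a pocket of the stand. Origin at the centre of its underside.
- vial_short: Red-capped round vial, 22 mm across, 46 mm tall, in a pocket of the stand. Origin at the centre of its underside.
- holder: The cell holder, fixed to the worktop: a base plate 120 x 80 x 8 mm and on it an aluminium block 46 x 46 mm, its top 66 mm above the worktop. Origin on the worktop under the block's centre. The light path runs along its x axis through two collimator barrels (16 mm across) that stick out of opposite sides of the block. An upright square well opens in the top; a brass plunger body sticks out of the -y side.
- barrel_end (a point): The outer end of the collimator barrel on the holder's +x side, 57 mm from the well's axis and 56 mm above the worktop; the other barrel is its mirror image at -x.
- well_mouth (a point): Centre of the well's mouth, 66 mm above the worktop, with the holder's axes. The well is 22 x 22 mm, sides along x and y, the rim chamfered 1.5 mm. The seat at its bottom cannot be seen and its depth differs each time: the seat plate, up, lies 19 to 45 mm below the mouth.
- plunger (a joint): The spring plunger in the well's -y wall, m pushed back: 0 = its ball nose (5 mm radius, centred 10 mm below the mouth) reaches 3 mm into the well; it pushes back with 2 N plus 1.5 N per mm and presses the cell to the +y wall. Pushing the cell down past it takes up to about 10 N, and past it the cell still rubs; let go too high, the cell sticks there.
- seat_plate (a joint): The light plate on top of the seat in the well, in m: 0 = up (no cell on it), 0.002 = right down under a cell that is fully home; the cell's own weight keeps it down.
- seat_pad (a joint): The rubber pad under the seat plate, in m: 0 = not squeezed. Once the seat plate is down the pad yields 0.1 mm per newton with which the cell is pressed on, and springs back. 0.0014 is 14 N, more than the cell bears.
Not all that is in view belongs to the job. Of the things like the holder, leave any that is green or turquoise; of the rest the larger one is meant.

How it is judged (in metres and radians):
On the way:
1. the cell is lifted clear of the stand (height (world z) of cell above 0.04 m), for 0.2 s.
At the end, for the whole second after the job is handed in: The cell stands in the well, on the holder's axis within 3 mm, upright within 0.08 rad, its windows square to the light path within 0.1 rad, fully home so that the seat plate is down by more than 1.4 mm of its 2 mm, and at rest (value of joint seat_plate above 0.0014 m and angle between the x axis of cell and the x axis of holder, either way round below 0.1 rad and horizontal distance between cell and holder below 0.003 m and angle between cell's own z axis and vertical below 0.08 rad and linear speed of cell below 0.02 m/s); the robot touches nothing.
It fails at once if the cell is pressed on its seat with 14 N or more (rubber pad squeezed by more than 1.4 mm) (value of joint seat_pad above 0.0014 m).
It fails at once if the fingers touch a clear window (contact force between the fingers and window_a above 0.5 N or contact force between the fingers and window_b above 0.5 N).
It fails at once if the cell falls over (angle between cell's own z axis and vertical above 0.7 rad).
It fails at once if a vial is moved out of its place (distance of any of vial_tall, vial_short from where it was at the start of the episode above 0.02 m).
It also fails if it takes over 51 s, if anything falls off the work surface, if the arm or the gripper's body presses on something with over 40 N, if the wrist force passes 120 N, or if a joint passes its speed limit or range.

## Working session

There is one attempt and no reset: what is moved stays moved. The work goes in short steps, Python scripts to look and compute and a shell command to move; the robot and the scene stay as the last step left them, time stands still between calls to the robot, and variables do not carry over. Pictures are saved under pics/ and viewed, and the job is handed in when it is done.

```bash
ls; mkdir -p pics; python3 - <<'E'
from cell import env
import cv2
print(env.state())
for n in ["scene","side","wrist"]:
    c=env.read_camera(n); cv2.imwrite(f"pics/{n}0.png",c["img"][:,:,::-1]); print(n,{k:c[k] for k in c if k!="img"})
E
```

```text
pics
{'t': 0.0, 'joints': array([ 1.19841239e+00,  4.91541442e-01,  1.55943366e+00, -4.58206670e-06,
        1.09165782e+00, -1.05567770e-01]), 'qvel': array([ 0.0015174 , -0.00057395, -0.00146264,  0.00071631, -0.00015103,
        0.00135142]), 'tau': array([-7.38788476e-04, -6.12657881e+01, -2.58186579e+01,  6.91428920e-02,
        4.83929529e-02, -1.20214281e-04]), 'eef_pos': array([164.737053  , 602.86905341, 404.17832689]), 'tcp_rot': array([-3.14055774e+00, -1.05574144e-04,  2.87477855e+00]), 'ft_force': array([ 0.52171568, -0.21141552,  0.1858161 ]), 'moment': array([ 0.00955895, -0.01660664, -0.03343671]), 'opening': 0.997302254858653}
scene {'fx': 421.8213254187873, 'fy': 421.8213254187873, 'cx': 251.74366957946293, 'cy': 197.03668325789695, 'rvec': array([ 2.23027334, -0.94309761,  0.36518744]), 'tvec': array([-283.22567147,  346.18129282, 1218.26811517])}
side {'fx': 362.3054889745087, 'fy': 362.3054889745087, 'cx': 252.4059532507024, 'cy': 197.8989632654976, 'rvec': array([ 2.01548808, -0.36565541,  0.18977538]), 'tvec': array([-412.3969091 ,  174.54699997,  790.6059835 ])}
wrist {'fx': 338.00146866846967, 'fy': 338.00146866846967, 'cx': 253.51664309501837, 'cy': 189.0923156140435, 'rvec': array([-2.33866651, -1.78632578, -0.21382777]), 'tvec': array([-624.15282999,  -28.02476983,  389.85860155])}
```

View pics/scene0.png

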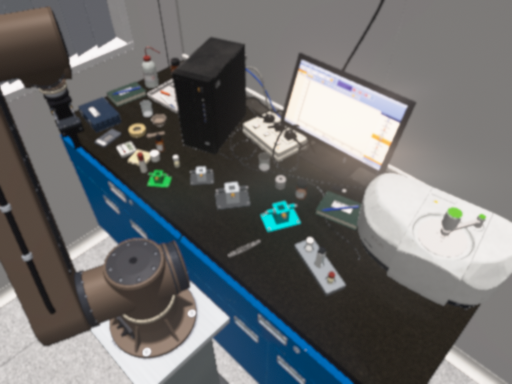

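View pics/side0.png

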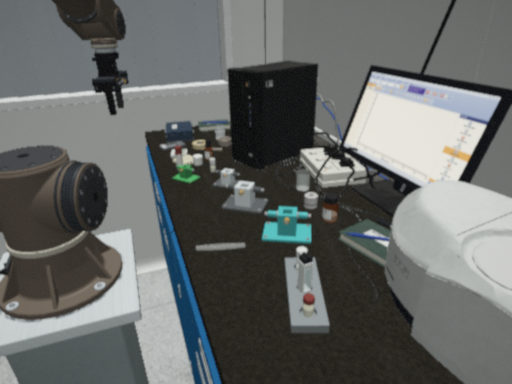

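View pics/wrist0.png

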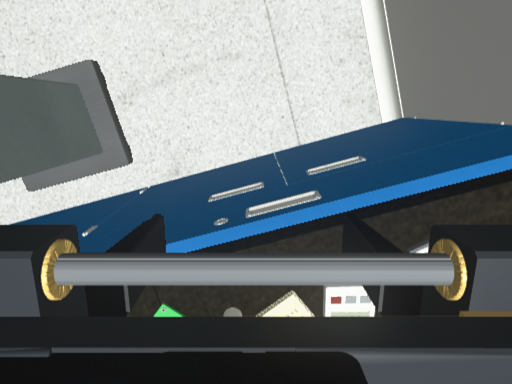

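The holder candidates in the scene view are green (160,180), small grey (202,175), large grey (232,193) and turquoise (281,215). Leaving out green and turquoise, the larger of the two greys is the one at (232,193). I'll confirm that in an enlarged crop.

```bash
python3 - <<'E'
import cv2,numpy as np
s=cv2.imread("pics/scene0.png");d=cv2.imread("pics/side0.png")
a=cv2.resize(s[155:220,180:310],(780,390),interpolation=cv2.INTER_CUBIC)
cv2.imwrite("pics/c1.png",a)
cv2.imwrite("pics/c2.png",cv2.resize(s[225:300,285:355],None,fx=8,fy=8,interpolation=cv2.INTER_CUBIC))
cv2.imwrite("pics/c3.png",cv2.resize(d[160:220,205:285],None,fx=8,fy=8,interpolation=cv2.INTER_CUBIC))
cv2.imwrite("pics/c4.png",cv2.resize(d[235:335,265:345],None,fx=6,fy=6,interpolation=cv2.INTER_CUBIC))
E
```

```text
(no output)
```

View pics/c1.png

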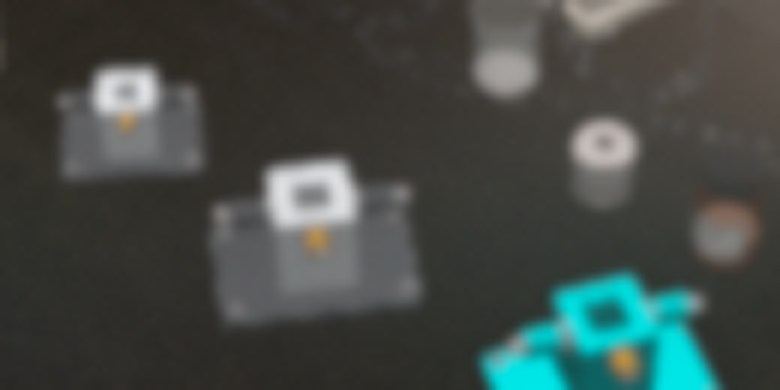

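View pics/c2.png

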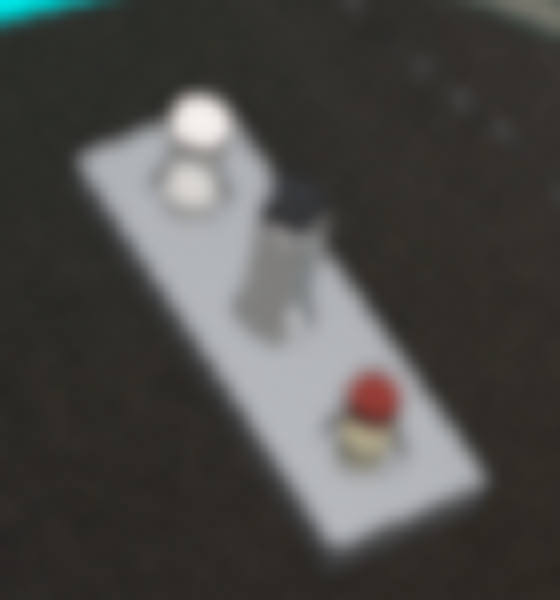

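View pics/c3.png

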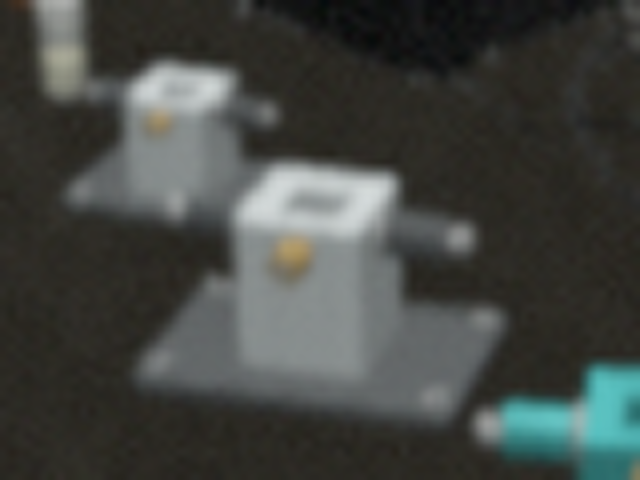

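View pics/c4.png

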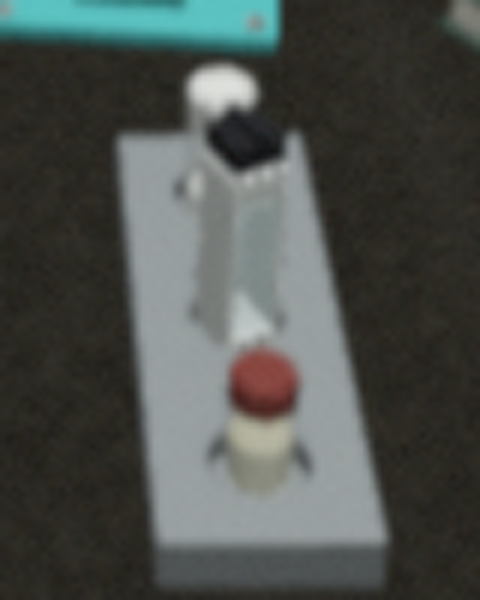

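The crops confirm it. The large grey holder has its block top at scene (232,187) and side (245,185), with brass on the side facing the camera. The cell is in the stand's middle pocket, top at scene (322,250) and side (306,258). The bluish window shows on the right-hand face in the side view.

```bash
cat > h.py <<'E'
import cv2,numpy as np
from scipy.spatial.transform import Rotation as R
from cell import env
def cam(c): 
    return R.from_rotvec(c["rvec"]).as_matrix(),np.array(c["tvec"])
def ray(c,p):
    M,t=cam(c); d=M.T@np.array([(p[0]-c["cx"])/c["fx"],(p[1]-c["cy"])/c["fy"],1]); return -M.T@t,d
def onz(c,p,z):
    o,d=ray(c,p); return o+d*(z-o[2])/d[2]
def proj(c,P):
    M,t=cam(c); q=M@np.array(P,float)+t; return np.array([c["fx"]*q[0]/q[2]+c["cx"],c["fy"]*q[1]/q[2]+c["cy"]])
def tri(cs,ps):
    A=np.zeros((3,3));b=np.zeros(3)
    for c,p in zip(cs,ps):
        o,d=ray(c,p); d/=np.linalg.norm(d); Q=np.eye(3)-np.outer(d,d); A+=Q;b+=Q@o
    return np.linalg.solve(A,b)
def tool(s=None):
    s=s or env.state(); return R.from_euler("xyz",s["tcp_rot"]).as_matrix(),np.array(s["eef_pos"])
E
python3 - <<'E'
from h import *
np.set_printoptions(precision=3,suppress=True)
s=env.read_camera("scene");d=env.read_camera("side");w=env.read_camera("wrist")
hs,hd=(232,187.2),(244.75,185); cs,cd=(322.1,250),(306.2,258.3)
for n,a,b,z in(("holder",hs,hd,66),("cell",cs,cd,96)): print(n,onz(s,a,z),onz(d,b,z),tri([s,d],[a,b]))
Rt,pt=tool(); M,t=cam(w); print("wrist cam in tool",Rt.T@(-M.T@t-pt)); print(Rt.T@M.T)
print("tool axes\n",Rt)
# holder corners side crop
for c,off,f,pts in ((s,(180,155),6,[(265,165),(348,158),(357,218),(275,228)]),(d,(205,160),8,[(270,163),(398,180),(372,238),(232,210)])):
  P=[onz(c,(x/f+off[0],y/f+off[1]),66) for x,y in pts]
  print(np.array(P)[:,:2], np.mean(P,0)); 
  for i in range(4):
    e=P[(i+1)%4]-P[i]; print(np.linalg.norm(e),np.degrees(np.arctan2(e[1],e[0])))
# stand corners top z=18 in scene crop2
P=np.array([onz(s,(x/8+285,y/8+225),18) for x,y in [(78,160),(215,100),(490,480),(335,550)]]);print(P[:,:2],P.mean(0))
E
```

```text
holder [477.852 166.834  66.   ] [476.076 166.083  66.   ] [476.775 166.322  66.289]
cell [ 463.007 -238.148   96.   ] [ 459.239 -244.949   96.   ] [ 465.491 -236.045   89.368]
wrist cam in tool [65.588 -0.411 19.633]
[[ 0.    -0.971 -0.238]
 [ 1.     0.001 -0.   ]
 [ 0.    -0.238  0.971]]
tool axes
 [[-0.965  0.264 -0.   ]
 [ 0.264  0.965 -0.   ]
 [ 0.    -0.    -1.   ]]
[[474.74  203.736]
 [512.987 172.547]
 [482.011 133.502]
 [443.45  161.918]] [478.297 167.926  66.   ]
49.35152745494795 -39.196103140882556
49.8400817297232 -128.42662070328657
47.90019394129875 143.613066013766
52.22859886783433 53.194147248218336
[[470.01  203.487]
 [508.421 171.107]
 [483.478 129.145]
 [445.038 169.963]] [476.737 168.426  66.   ]
50.238094622156304 -40.13080603589925
48.81616524492204 -120.72850536125716
56.068970614463005 133.28113297103468
41.80322571663468 53.317316714880924
[[ 468.436 -133.829]
 [ 530.984 -154.522]
 [ 462.242 -341.196]
 [ 398.112 -317.57 ]] [ 464.943 -236.779   18.   ]
```

```bash
python3 - <<'E'
from h import *
np.set_printoptions(precision=0,suppress=True)
s=env.read_camera("scene")
for n,p,z in(("tower base",(182,135),0),("tower base front",(208,150),0),("tower base r",(243,115),0),("instr left",(362,225),0),("instr bot",(400,265),0),("monitor",(290,118),100)): print(n,onz(s,p,z))
E
python3 -m pendant '[{"x":-0.35,"y":-0.25},{"x":-0.7,"y":-0.5},{"x":-1,"y":-0.75},{"x":-1,"y":-0.75}]'
```

```text
tower base [589. 592.   0.]
tower base front [600. 439.   0.]
tower base r [868. 506.   0.]
instr left [ 705. -237.    0.]
instr bot [ 651. -416.    0.]
monitor [889. 255. 100.]invalid input
```

```bash
python3 -m pendant '[{"x":-0.35,"y":-0.25,"z":0,"rx":0,"ry":0,"rz":0,"jaw":1},{"x":-0.7,"y":-0.5,"z":0,"rx":0,"ry":0,"rz":0,"jaw":1},{"x":-1,"y":-0.75,"z":0,"rx":0,"ry":0,"rz":0,"jaw":1},{"x":-1,"y":-0.75,"z":0,"rx":0,"ry":0,"rz":0,"jaw":1}]'
```

```text
t: 0.85
eef_pos: [281.7, 452.3, 405.1]
tcp_rot: [-3.142, 0.0, 2.871]
ft_force: [-0.4, 0.4, -0.2]
opening: 1.002
```

```bash
python3 -m pendant '[{"x":-0.35,"y":-0.25,"z":0,"rx":0,"ry":0,"rz":0,"jaw":1},{"x":-0.7,"y":-0.5,"z":0,"rx":0,"ry":0,"rz":0,"jaw":1},{"x":-1,"y":-0.75,"z":0,"rx":0,"ry":0,"rz":0,"jaw":1},{"x":-1,"y":-0.75,"z":0,"rx":0,"ry":0,"rz":0,"jaw":1}]' && python3 -m pendant '[{"x":-0.35,"y":-0.25,"z":0.1,"rx":0,"ry":0,"rz":0,"jaw":0.6},{"x":-0.7,"y":-0.5,"z":0.2,"rx":0,"ry":0,"rz":0,"jaw":0.6},{"x":-1,"y":-0.75,"z":0.3,"rx":0,"ry":0,"rz":0,"jaw":0.6},{"x":-1,"y":-0.75,"z":0.3,"rx":0,"ry":0,"rz":0,"jaw":0.6},{"x":-1,"y":-0.75,"z":0.3,"rx":0,"ry":0,"rz":0,"jaw":0.6}]'
python3 - <<'E'
from h import *
w=env.read_camera("wrist"); cv2.imwrite("pics/w1.png",w["img"][:,:,::-1]); print(env.state()["eef_pos"])
print(proj(w,(477,167,66)))
np.save("w1.npy",w,allow_pickle=True)
E
```

```text
t: 1.35
eef_pos: [396.6, 304.8, 404.8]
tcp_rot: [3.141, 0.0, 2.87]
ft_force: [-0.5, 0.8, -0.1]
opening: 1.002
t: 1.98
eef_pos: [509.7, 159.7, 359.6]
tcp_rot: [3.141, -0.001, 2.875]
ft_force: [0.8, 0.3, 0.1]
opening: 0.606
[509.34275538 160.13192846 359.88860657]
[252.02667751 147.48283906]
```

View pics/w1.png

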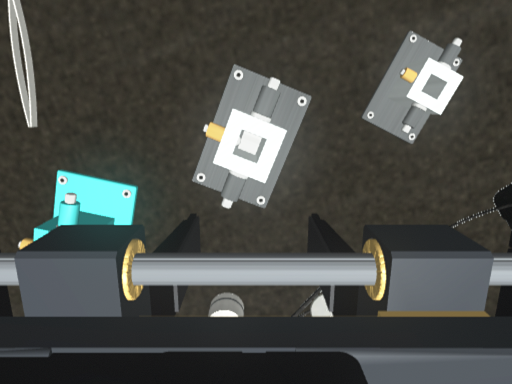

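The wrist view shows the large grey holder with its block top at about (250,145). The brass (-y side) points image-left and the barrels run from (273,85) to (228,203).

```bash
cat >> h.py <<'E'
def rect(mask,c,z,near,amin=300):
    cs,_=cv2.findContours(mask.astype(np.uint8),cv2.RETR_EXTERNAL,cv2.CHAIN_APPROX_NONE)
    cs=[k for k in cs if cv2.contourArea(k)>amin]
    k=min(cs,key=lambda k:np.linalg.norm(k.mean((0,1))-near))
    P=np.array([onz(c,p[0],z)[:2] for p in k],np.float32)
    return k,P,cv2.minAreaRect(P)
E
python3 - <<'E'
from h import *
w=np.load("w1.npy",allow_pickle=True).item()
im=w["img"].astype(int); 
print(im[145,230],im[143,250],im[110,268],im[160,215],im[100,240])
for th in (190,215,235):
    m=im.min(2)>th
    k,P,r=rect(m,w,66,(250,145)); print(th,r,cv2.boundingRect(k))
# barrels ends etc: bbox
b=(im[:,:,0]>150)&(im[:,:,2]<90)&(im[:,:,0]>im[:,:,2]+70)
k,P,r=rect(b,w,56,(213,131),20);print("brass",r, np.degrees(np.arctan2(*(P.mean(0)-np.array([477,168]))[::-1])))
cv2.imwrite("pics/w1c.png",cv2.resize(w["img"][60:215,180:320,::-1],None,fx=3.8,fy=3.8,interpolation=cv2.INTER_CUBIC))
E
```

```text
[255 255 255] [244 245 243] [136 141 141] [255 255 255] [138 143 142]
190 ((475.3174133300781, 165.10821533203125), (46.73694610595703, 53.50334930419922), 53.10200881958008) (213, 109, 74, 74)
215 ((475.3934631347656, 164.87945556640625), (46.390342712402344, 53.00707244873047), 53.15658187866211) (213, 109, 74, 74)
235 ((475.17071533203125, 165.0306396484375), (46.30945587158203, 51.97140884399414), 53.139739990234375) (213, 109, 74, 74)Traceback (most recent call last):
  File "<stdin>", line 10, in <module>
  File "h.py", line 22, in rect
    k=min(cs,key=lambda k:np.linalg.norm(k.mean((0,1))-near))
ValueError: min() iterable argument is empty
```

```bash
python3 - <<'E'
from h import *
w=np.load("w1.npy",allow_pickle=True).item()
im=w["img"].astype(int)
m=(im.min(2)>200).astype(np.uint8)
m=cv2.morphologyEx(m,cv2.MORPH_CLOSE,np.ones((9,9)))
m=cv2.morphologyEx(m,cv2.MORPH_OPEN,np.ones((11,11)))
k,P,r=rect(m,w,66,(250,145)); print(r,cv2.boundingRect(k))
# centre from moments in px
M=cv2.moments(k); print(onz(w,(M["m10"]/M["m00"],M["m01"]/M["m00"]),66))
# well = not white inside: gray seat 240-ish
hm=((im.min(2)<252)).astype(np.uint8); 
print(im[120:170:4,250,0], im[143,225:280:4,0])
v=w["img"][:,:,::-1].copy()
cv2.polylines(v,[np.int32([proj(w,(*q,66)) for q in cv2.boxPoints(r)])],True,(0,0,255),1)
cv2.imwrite("pics/w1c.png",cv2.resize(v[60:215,180:320],None,fx=3.8,fy=3.8,interpolation=cv2.INTER_CUBIC))
E
```

```text
((475.3293762207031, 164.9596710205078), (46.497222900390625, 53.20589065551758), 53.15525436401367) (216, 112, 67, 68)
[474.72041966 165.10035234  66.        ]
[254 255 254 240 243 241 244 245 232 158 186 255 254] [254 254 255 239 244 245 244 245 242 143 252 254 254 255]
```

View pics/w1c.png

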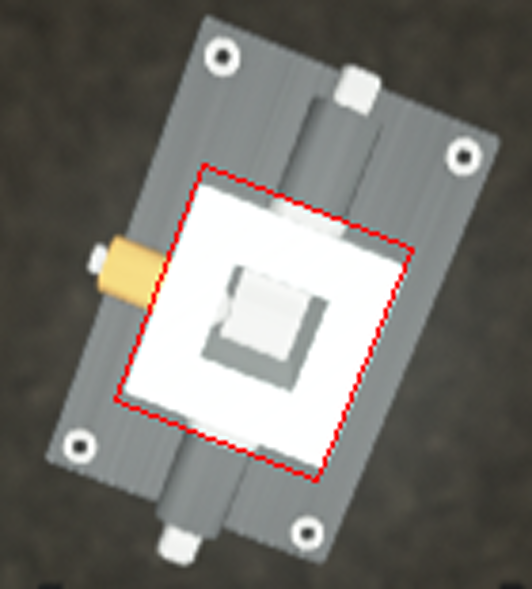

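```bash
python3 - <<'E'
from h import *
w=np.load("w1.npy",allow_pickle=True).item()
im=w["img"].astype(int)
for th in (200,235,249):
  m=(im.min(2)>th).astype(np.uint8)
  cs,_=cv2.findContours(m,cv2.RETR_EXTERNAL,cv2.CHAIN_APPROX_NONE)
  f=np.zeros_like(m); cv2.drawContours(f,cs,-1,1,-1)
  f=cv2.morphologyEx(f,cv2.MORPH_OPEN,cv2.getStructuringElement(cv2.MORPH_ELLIPSE,(31,31)))
  k,P,r=rect(f,w,66,(250,145)); 
  M=cv2.moments(k); print(th,r,cv2.boundingRect(k),onz(w,(M["m10"]/M["m00"],M["m01"]/M["m00"]),66))
# well rim in world plane: corners of dark well in crop
pts=[(240,265),(328,299),(295,390),(203,355)]
Q=np.array([onz(w,(180+x/3.8,60+y/3.8),66)[:2] for x,y in pts]);print(Q,Q.mean(0))
for i in range(4):
  e=Q[(i+1)%4]-Q[i];print(np.linalg.norm(e),np.degrees(np.arctan2(e[1],e[0])))
# barrel ends at z=56: centres
a=onz(w,(180+357/3.8,60+90/3.8),60);b=onz(w,(180+180/3.8,60+545/3.8),60);print(a,b,(a+b)/2,np.linalg.norm(a-b),np.degrees(np.arctan2(*(a-b)[1::-1])))
# plate screws centers z=8
S=np.array([onz(w,(180+x/3.8,60+y/3.8),8)[:2] for x,y in [(222,56),(464,157),(307,533),(79,446)]]);print(S.mean(0),[np.degrees(np.arctan2(*(S[i]-S[j])[::-1])) for i,j in((0,3),(1,2))])
E
```

```text
200 ((475.3812255859375, 164.8903350830078), (46.49594497680664, 52.42830276489258), 53.00318145751953) (217, 113, 65, 66) [474.85569295 165.01801792  66.        ]
235 ((475.6969909667969, 164.63821411132812), (46.311058044433594, 50.35159683227539), 52.44945526123047) (218, 114, 64, 65) [475.07324807 165.07042977  66.        ]
249 ((475.71405029296875, 164.64305114746094), (45.79158020019531, 46.048683166503906), 53.367530822753906) (218, 114, 63, 64) [475.01796533 164.88546188  66.        ]
[[461.44344891 163.90032993]
 [473.198014   179.97204885]
 [490.16546761 168.15434897]
 [477.67409176 151.11924753]] [475.62025557 165.78649382]
19.91155316003914 53.81893626331646
20.6773429717469 -34.856912232806955
21.12413670862834 -126.25158075614013
20.658892391295414 141.78076381532418
[433.50474486 196.89730948  60.        ] [518.54489038 133.56512901  60.        ] [476.02481762 165.23121924  60.        ] 106.03203022085862 143.32373796415234
[476.23199112 165.00259386] [np.float64(143.13312044279658), np.float64(143.07889781171048)]
```

```bash
python3 -m pendant '[{"x":-0.1,"y":-0.4,"z":0,"rx":0,"ry":0,"rz":0,"jaw":0.5},{"x":-0.2,"y":-0.8,"z":0,"rx":0,"ry":0,"rz":0,"jaw":0.5},{"x":-0.22,"y":-0.88,"z":0,"rx":0,"ry":0,"rz":0,"jaw":0.5}]' && python3 -m pendant '[{"x":-0.1,"y":-0.4,"z":0,"rx":0,"ry":0,"rz":0,"jaw":0.5},{"x":-0.2,"y":-0.8,"z":0,"rx":0,"ry":0,"rz":0,"jaw":0.5},{"x":-0.22,"y":-0.88,"z":0,"rx":0,"ry":0,"rz":0,"jaw":0.5}]' && python3 -m pendant '[{"x":-0.1,"y":-0.4,"z":0,"rx":0,"ry":0,"rz":0,"jaw":0.5},{"x":-0.2,"y":-0.8,"z":0,"rx":0,"ry":0,"rz":0,"jaw":0.5},{"x":-0.22,"y":-0.88,"z":0,"rx":0,"ry":0,"rz":0,"jaw":0.5},{"x":-0.22,"y":-0.88,"z":0,"rx":0,"ry":0,"rz":0,"jaw":0.5},{"x":-0.22,"y":-0.88,"z":0,"rx":0,"ry":0,"rz":0,"jaw":0.5}]'
python3 - <<'E'
from h import *
w=env.read_camera("wrist"); cv2.imwrite("pics/w2.png",w["img"][:,:,::-1]); print(env.state()["eef_pos"])
p=proj(w,(464,-240,96)); print(p)
np.save("w2.npy",w,allow_pickle=True)
x,y=int(p[0])-60,max(0,int(p[1])-70)
print(x,y);cv2.imwrite("pics/w2c.png",cv2.resize(w["img"][y:y+130,x:x+140,::-1],None,fx=4.5,fy=4.5,interpolation=cv2.INTER_CUBIC))
E
```

```text
t: 2.4
eef_pos: [506.4, 21.9, 360.4]
tcp_rot: [3.141, 0.001, 2.874]
ft_force: [0.3, 0.7, -0.2]
opening: 0.502
t: 2.78
eef_pos: [504.1, -114.2, 360.1]
tcp_rot: [3.142, 0.001, 2.874]
ft_force: [0.4, 0.3, 0.1]
opening: 0.498
t: 3.4
eef_pos: [501.3, -247.3, 359.8]
tcp_rot: [3.141, -0.0, 2.877]
ft_force: [0.2, -0.0, -1.2]
opening: 0.5
[ 501.3250376  -247.45717561  359.86856009]
[250.18210089 145.99578298]
190 75
```

View pics/w2.png

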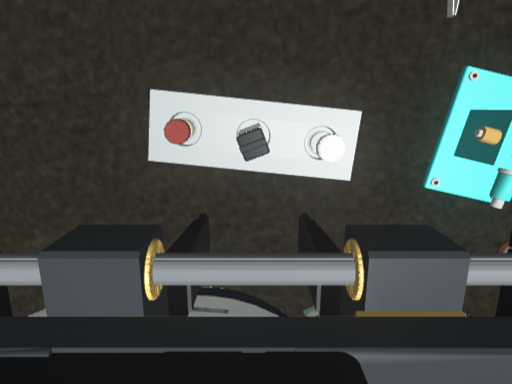

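View pics/w2c.png

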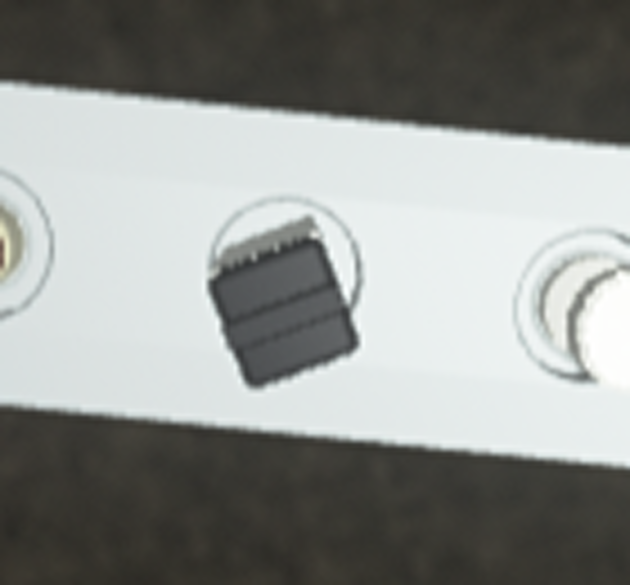

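The cell's top is at about (253,143) in the wrist view. The ridge runs nearly along image-x, rising about 18° to the right, so the windows face image left and right and the jaws must close across it.

```bash
python3 - <<'E'
from h import *
w=np.load("w2.npy",allow_pickle=True).item()
im=w["img"].astype(int)
for th in (110,130):
  m=np.zeros(im.shape[:2],np.uint8); m[112:170,225:285]=im.max(2)[112:170,225:285]<th
  m=cv2.morphologyEx(m,cv2.MORPH_OPEN,np.ones((7,7)))
  k,P,r=rect(m,w,94,(253,143),200); print(th,r,cv2.boundingRect(k))
# ridge line: crop points of its two edges' ends, z=98
pts=np.array([(225,325),(335,285),(232,352),(345,312)])
Q=np.array([onz(w,(190+x/4.5,75+y/4.5),98)[:2] for x,y in pts]); print(Q.mean(0),[np.degrees(np.arctan2(*(Q[i+1]-Q[i])[::-1])) for i in (0,2)])
# stopper top corners
Q=np.array([onz(w,(190+x/4.5,75+y/4.5),94)[:2] for x,y in [(208,280),(318,238),(360,345),(254,388)]]);print(Q.mean(0))
for i in range(4):
  e=Q[(i+1)%4]-Q[i];print(np.linalg.norm(e),np.degrees(np.arctan2(e[1],e[0])))
# pocket middle circle
Q=onz(w,(190+286/4.5,75+272/4.5),18);print("pocket",Q)
Rt,pt=tool();print(np.degrees(np.arctan2(Rt[1,1],Rt[0,1])), env.state()["joints"])
E
```

```text
110 ((463.0241394042969, -238.0748291015625), (19.8859806060791, 19.658416748046875), 5.624512195587158) (238, 129, 30, 30)
130 ((462.82354736328125, -238.1016082763672), (20.80800437927246, 20.17439079284668), 5.611567974090576) (238, 128, 30, 32)
[ 464.20129653 -237.84916398] [np.float64(94.75704465887083), np.float64(94.3525031773721)]
[ 463.84623431 -237.60220855]
18.851265792313395 95.51496270543696
18.45801421502543 6.813459010560595
18.620503867100563 -82.92769488066156
18.970673988735502 -172.50361775372042
pocket [ 463.55963545 -237.32330651   18.        ]
74.83554622114407 [-5.76708280e-01  4.48992941e-01  1.77400339e+00  3.43497787e-04
  9.18802874e-01 -1.88304343e+00]
```

```bash
python3 -m pendant '[{"x":0.13,"y":0,"z":0,"rx":0,"ry":0,"rz":0.2,"jaw":0.5},{"x":0.261,"y":-0.006,"z":0,"rx":0,"ry":0,"rz":0.4,"jaw":0.5},{"x":0.261,"y":-0.006,"z":0,"rx":0,"ry":0,"rz":0.6,"jaw":0.5},{"x":0.261,"y":-0.006,"z":0,"rx":0,"ry":0,"rz":0.77,"jaw":0.5}]' && python3 -m pendant '[{"x":0,"y":0,"z":0,"rx":0,"ry":0,"rz":0.2,"jaw":0.5},{"x":0,"y":0,"z":0,"rx":0,"ry":0,"rz":0.4,"jaw":0.5},{"x":0,"y":0,"z":0.1,"rx":0,"ry":0,"rz":0.6,"jaw":0.5},{"x":0,"y":0,"z":0.2,"rx":0,"ry":0,"rz":0.77,"jaw":0.5},{"x":0,"y":0,"z":0.3,"rx":0,"ry":0,"rz":0.77,"jaw":0.5},{"x":0,"y":0,"z":0.3,"rx":0,"ry":0,"rz":0.77,"jaw":0.5}]'
python3 - <<'E'
from h import *
for n in("scene","side"):
  w=env.read_camera(n); p=proj(w,(463,-238,98)); x,y=int(p[0])-40,int(p[1])-45
  cv2.imwrite(f"pics/{n}3.png",cv2.resize(w["img"][y:y+90,x:x+80,::-1],None,fx=5,fy=5,interpolation=cv2.INTER_CUBIC))
R_,p=tool();print(p,np.degrees(np.arctan2(R_[1,1],R_[0,1])))
E
cd pics; python3 -c "
import cv2,numpy as np;cv2.imwrite('b3.png',np.hstack([cv2.imread('scene3.png'),cv2.imread('side3.png')]))"
```

```text
t: 3.95
eef_pos: [463.0, -238.6, 360.1]
tcp_rot: [3.141, 0.0, 2.267]
ft_force: [-0.7, 0.1, -0.4]
opening: 0.498
t: 4.7
eef_pos: [463.0, -239.2, 313.9]
tcp_rot: [-3.14, -0.001, 1.669]
ft_force: [0.8, 0.1, 0.7]
opening: 0.497
[ 463.15869156 -239.65647522  314.91317455] 5.549458378541726
```

View pics/b3.png

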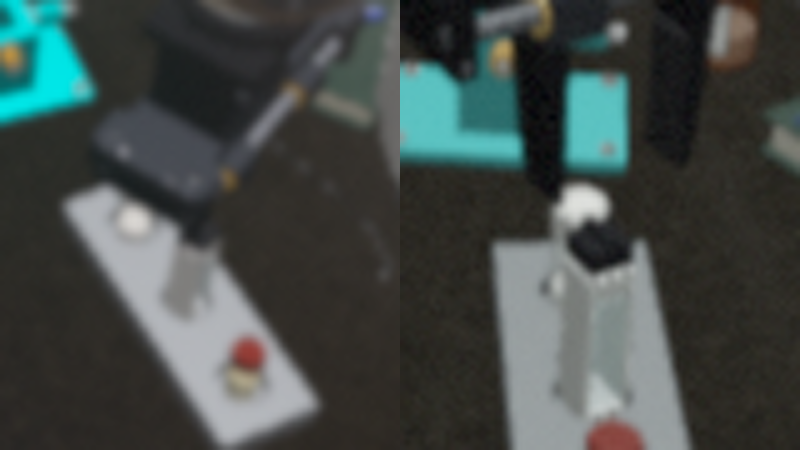

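```bash
python3 -m pendant '[{"x":0.007,"y":0,"z":0.15,"rx":0,"ry":0,"rz":0,"jaw":0.5},{"x":0.007,"y":0,"z":0.3,"rx":0,"ry":0,"rz":0,"jaw":0.5},{"x":0.007,"y":0,"z":0.41,"rx":0,"ry":0,"rz":0,"jaw":0.5},{"x":0.007,"y":0,"z":0.41,"rx":0,"ry":0,"rz":0,"jaw":0.5},{"x":0.007,"y":0,"z":0.41,"rx":0,"ry":0,"rz":0,"jaw":0.5}]'
python3 - <<'E'
from h import *
L=[]
for n in("scene","side"):
  w=env.read_camera(n); p=proj(w,(463,-238,90)); x,y=int(p[0])-40,int(p[1])-45
  L.append(cv2.resize(w["img"][y:y+90,x:x+80,::-1],None,fx=5,fy=5,interpolation=cv2.INTER_CUBIC))
cv2.imwrite("pics/b4.png",np.hstack(L))
E
```

```text
t: 5.42
eef_pos: [463.0, -239.0, 254.0]
tcp_rot: [3.141, 0.001, 1.666]
ft_force: [0.6, 0.0, -0.1]
opening: 0.498
```

View pics/b4.png

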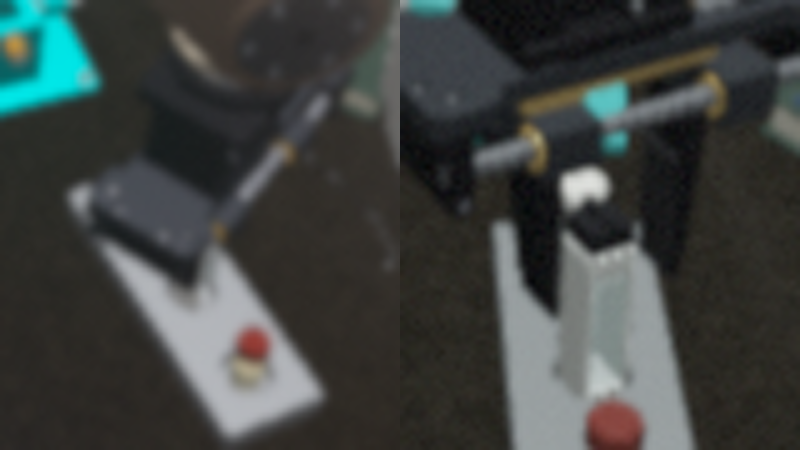

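```bash
python3 - <<'E'
from h import *
w=env.read_camera("side"); R_,p=tool(); print(p)
img=w["img"][:,:,::-1].copy(); q=proj(w,(463,-238,90)); x,y=int(q[0])-40,int(q[1])-45
img=cv2.resize(img[y:y+90,x:x+80],None,fx=7,fy=6,interpolation=cv2.INTER_CUBIC)
img=cv2.resize(w["img"][y:y+90,x:x+80,::-1],None,fx=6.5,fy=6.5,interpolation=cv2.INTER_CUBIC)
d=lambda P,c:cv2.circle(img,tuple(np.int32((proj(w,P)-(x,y)+.5)*6.5)),3,c,-1)
for sx in(-10,10):
  for sy in(-24,24): d(p+R_@[sx,sy,190],(0,0,255))
a=np.radians(95.6);X=np.array([np.cos(a),np.sin(a),0]);Y=np.array([-X[1],X[0],0])
for i in(-10,10):
  for j in(-10,10):
    d(np.array([463.2,-238,94])+i*X+j*Y,(0,255,0)); d(np.array([463.2,-238,74])+i*X+j*Y,(255,0,0))
cv2.imwrite("pics/b5.png",img)
E
```

```text
[ 462.95667752 -238.93861421  254.01308498]
```

View pics/b5.png

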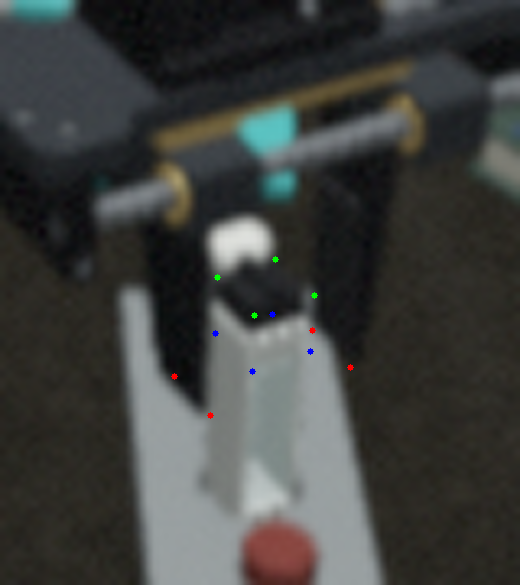

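```bash
python3 -m pendant '[{"x":0,"y":0,"z":0,"rx":0,"ry":0,"rz":0,"jaw":0},{"x":0,"y":0,"z":0,"rx":0,"ry":0,"rz":0,"jaw":0},{"x":0,"y":0,"z":0,"rx":0,"ry":0,"rz":0,"jaw":0},{"x":0,"y":0,"z":0,"rx":0,"ry":0,"rz":0,"jaw":0},{"x":0,"y":0,"z":0,"rx":0,"ry":0,"rz":0,"jaw":0},{"x":0,"y":0,"z":0,"rx":0,"ry":0,"rz":0,"jaw":0},{"x":0,"y":0,"z":0,"rx":0,"ry":0,"rz":0,"jaw":0}]'
```

```text
t: 6.45
eef_pos: [462.8, -238.9, 253.2]
tcp_rot: [3.142, -0.0, 1.665]
ft_force: [-0.8, 0.1, 1.8]
opening: 0.206
```

```bash
python3 -m pendant '[{"x":0,"y":0,"z":-0.1,"rx":0,"ry":0,"rz":0,"jaw":0},{"x":0,"y":0,"z":-0.3,"rx":0,"ry":0,"rz":0,"jaw":0},{"x":0,"y":0,"z":-0.5,"rx":0,"ry":0,"rz":0,"jaw":0},{"x":0,"y":0,"z":-0.7,"rx":0,"ry":0,"rz":0,"jaw":0},{"x":0,"y":0,"z":-0.75,"rx":0,"ry":0,"rz":0,"jaw":0},{"x":0,"y":0,"z":-0.75,"rx":0,"ry":0,"rz":0,"jaw":0}]'
python3 - <<'E'
from h import *
R_,p=tool();print(p);L=[]
for n in("scene","side"):
  w=env.read_camera(n); q=proj(w,p+R_@[0,0,190]); x,y=int(q[0])-35,int(q[1])-40
  L.append(cv2.resize(w["img"][y:y+80,x:x+70,::-1],None,fx=5.5,fy=5.5,interpolation=cv2.INTER_CUBIC))
cv2.imwrite("pics/b6.png",np.hstack(L))
E
```

```text
t: 7.2
eef_pos: [462.7, -238.8, 365.8]
tcp_rot: [3.141, 0.0, 1.665]
ft_force: [0.6, 0.4, -1.6]
opening: 0.21
[ 462.65941894 -238.75384473  365.82215234]
```

View pics/b6.png

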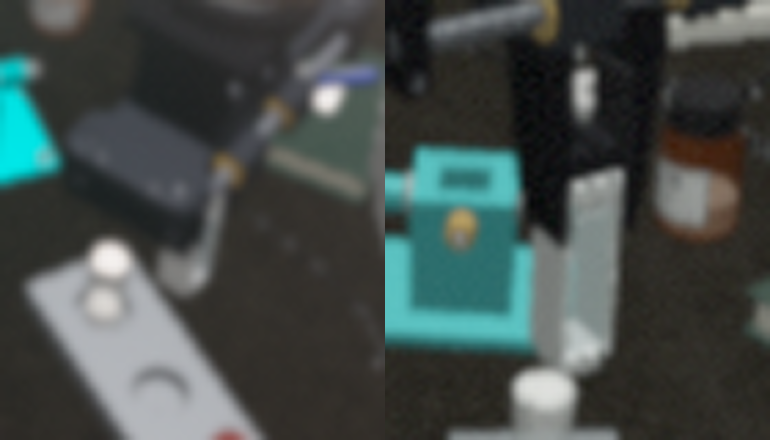

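```bash
python3 -m pendant '[{"x":0.2,"y":0.03,"z":0,"rx":0,"ry":0,"rz":0,"jaw":0},{"x":0.5,"y":0.06,"z":0,"rx":0,"ry":0,"rz":0,"jaw":0},{"x":0.8,"y":0.1,"z":0,"rx":0,"ry":0,"rz":0,"jaw":0},{"x":0.89,"y":0.118,"z":0,"rx":0,"ry":0,"rz":0,"jaw":0}]' && python3 -m pendant '[{"x":0.3,"y":0.03,"z":0,"rx":0,"ry":0,"rz":0,"jaw":0},{"x":0.6,"y":0.06,"z":0,"rx":0,"ry":0,"rz":0,"jaw":0},{"x":0.89,"y":0.118,"z":0,"rx":0,"ry":0,"rz":0,"jaw":0}]' && python3 -m pendant '[{"x":0.3,"y":0.03,"z":0,"rx":0,"ry":0,"rz":0,"jaw":0},{"x":0.6,"y":0.08,"z":0,"rx":0,"ry":0,"rz":0,"jaw":0},{"x":0.89,"y":0.118,"z":0,"rx":0,"ry":0,"rz":-0.2,"jaw":0},{"x":0.89,"y":0.118,"z":0,"rx":0,"ry":0,"rz":-0.4,"jaw":0},{"x":0.89,"y":0.118,"z":0,"rx":0,"ry":0,"rz":-0.6,"jaw":0},{"x":0.89,"y":0.118,"z":0,"rx":0,"ry":0,"rz":-0.8,"jaw":0},{"x":0.89,"y":0.118,"z":0,"rx":0,"ry":0,"rz":-0.95,"jaw":0},{"x":0.89,"y":0.118,"z":0,"rx":0,"ry":0,"rz":-0.95,"jaw":0},{"x":0.89,"y":0.118,"z":0,"rx":0,"ry":0,"rz":-0.95,"jaw":0}]'
python3 - <<'E'
from h import *
R_,p=tool();print(p,np.degrees(np.arctan2(R_[1,1],R_[0,1])));L=[]
E
```

```text
t: 7.8
eef_pos: [467.7, -102.5, 364.9]
tcp_rot: [-3.14, -0.001, 1.667]
ft_force: [0.4, -0.4, -1.3]
opening: 0.207
t: 8.18
eef_pos: [473.1, 31.1, 365.1]
tcp_rot: [-3.141, -0.0, 1.665]
ft_force: [0.6, 0.0, -1.5]
opening: 0.205
t: 9.3
eef_pos: [478.2, 164.6, 365.4]
tcp_rot: [-3.141, -0.0, 2.408]
ft_force: [0.3, -1.2, -1.1]
opening: 0.209
[478.18310168 164.57164859 365.36640975] 47.99501439551445
```

```bash
python3 -m pendant '[{"x":0.009,"y":-0.008,"z":0.1,"rx":0,"ry":0,"rz":-0.114,"jaw":0},{"x":0.009,"y":-0.008,"z":0.25,"rx":0,"ry":0,"rz":-0.114,"jaw":0},{"x":0.009,"y":-0.008,"z":0.3,"rx":0,"ry":0,"rz":-0.114,"jaw":0},{"x":0.009,"y":-0.008,"z":0.3,"rx":0,"ry":0,"rz":-0.114,"jaw":0},{"x":0.009,"y":-0.008,"z":0.3,"rx":0,"ry":0,"rz":-0.114,"jaw":0}]'
python3 - <<'E'
from h import *
R_,p=tool();print(p,np.degrees(np.arctan2(R_[1,1],R_[0,1])));L=[]
for n in("scene","side"):
  w=env.read_camera(n); q=proj(w,(476,165,75)); x,y=int(q[0])-25,int(q[1])-35
  L.append(cv2.resize(w["img"][y:y+70,x:x+50,::-1],None,fx=8,fy=8,interpolation=cv2.INTER_CUBIC)); print(x,y)
cv2.imwrite("pics/b7.png",np.hstack(L))
E
```

```text
t: 9.93
eef_pos: [476.3, 164.9, 321.3]
tcp_rot: [3.141, 0.001, 2.5]
ft_force: [-0.0, -0.1, -0.6]
opening: 0.211
[476.28998711 164.86025544 321.32912431] 53.26774131883336
206 150
219 147
```

View pics/b7.png

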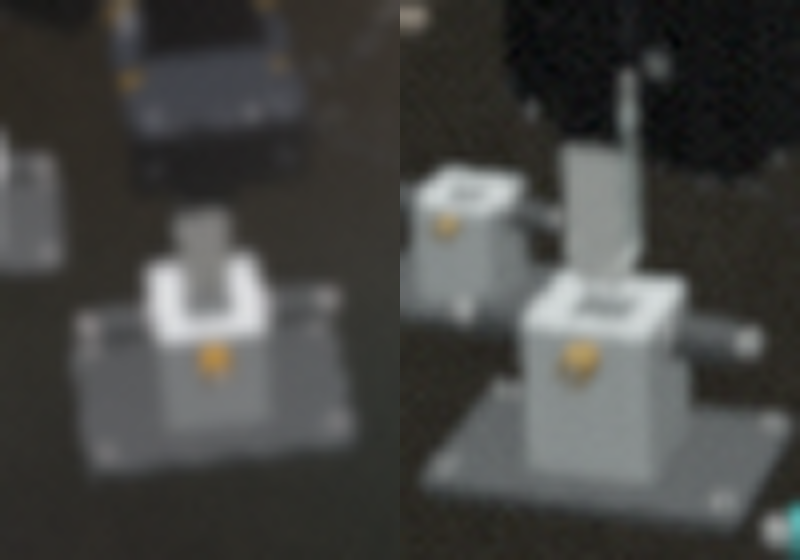

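```bash
python3 - <<'E'
from h import *
for n,o,dx in(("scene",(206,150),0),("side",(219,147),400)):
  w=env.read_camera(n); f=lambda P:(proj(w,P)-o+.5)*8+(dx,0)
  print(n,"well",f((475.7,165,66)),"foot",f((475.7,165,75.8)), "per mm holder x",f((475.7+.8,165-.6,66))-f((475.7,165,66)),"y",f((475.7+.6,165+.8,66))-f((475.7,165,66)))
  img=cv2.resize(w["img"][o[1]+5:o[1]+60,o[0]:o[0]+50,::-1],None,fx=14,fy=10.5,interpolation=cv2.INTER_CUBIC)
  img=cv2.resize(w["img"][o[1]+22:o[1]+47,o[0]+8:o[0]+43,::-1],None,fx=20,fy=20,interpolation=cv2.INTER_LANCZOS4)
  cv2.imwrite(f"pics/b8{n}.png",img)
E
```

```text
scene well [211.36214816 306.19351719] foot [210.46568585 290.49820378] per mm holder x [ 2.26270716 -0.25950514] y [-0.27797923 -1.60848377]
side well [609.97222864 309.35538583] foot [609.03380259 284.43567428] per mm holder x [2.65336844 0.29018619] y [ 0.87362213 -1.14870372]
```

View pics/b8scene.png

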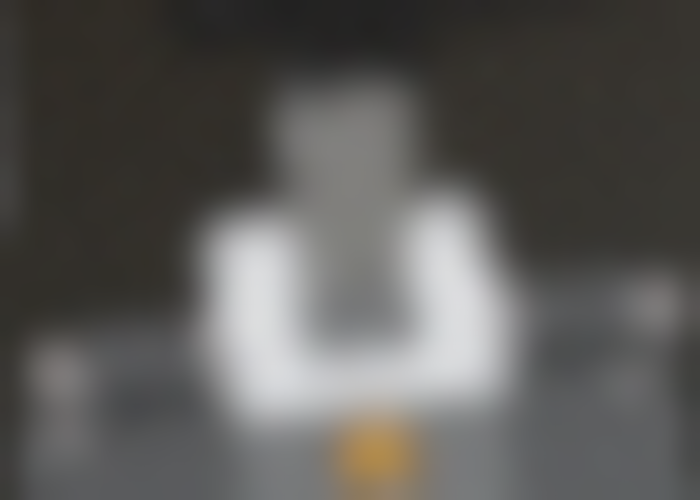

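View pics/b8side.png

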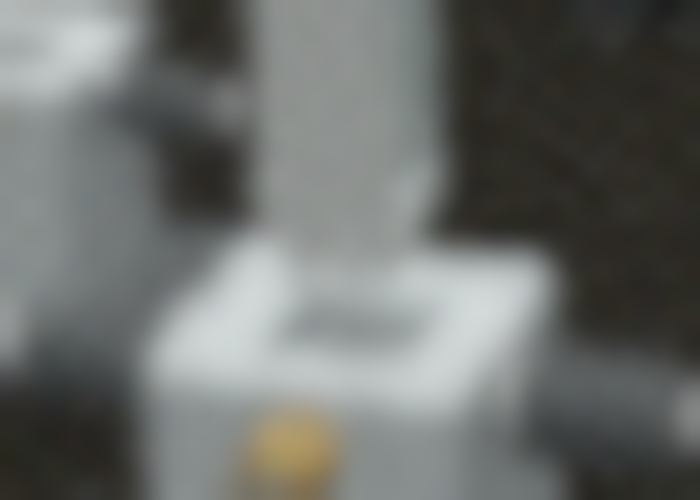

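```bash
python3 -m pendant '[{"x":0,"y":0,"z":0.03,"rx":0,"ry":0,"rz":0,"jaw":0},{"x":0,"y":0,"z":0.06,"rx":0,"ry":0,"rz":0,"jaw":0},{"x":0,"y":0,"z":0.08,"rx":0,"ry":0,"rz":0,"jaw":0}]'; python3 -m pendant '[{"x":0,"y":0,"z":0.01,"rx":0,"ry":0,"rz":0,"jaw":0},{"x":0,"y":0,"z":0.02,"rx":0,"ry":0,"rz":0,"jaw":0}]'
```

```text
t: 10.5
eef_pos: [476.1, 164.8, 308.3]
tcp_rot: [-3.141, -0.0, 2.501]
ft_force: [0.0, 0.8, -1.2]
opening: 0.21
t: 10.75
eef_pos: [476.2, 164.9, 305.6]
tcp_rot: [3.141, -0.0, 2.501]
ft_force: [-0.2, 0.6, -1.7]
opening: 0.208
```

```bash
python3 -m pendant '[{"x":0,"y":0,"z":0.01,"rx":0,"ry":0,"rz":0,"jaw":0},{"x":0,"y":0,"z":0.02,"rx":0,"ry":0,"rz":0,"jaw":0}]'
```

```text
t: 11.0
eef_pos: [476.1, 164.8, 302.7]
tcp_rot: [3.141, 0.0, 2.501]
ft_force: [0.3, -0.8, -1.2]
opening: 0.206
```

```bash
for i in 1; do python3 -m pendant '[{"x":0,"y":0,"z":0.007,"rx":0,"ry":0,"rz":0,"jaw":0},{"x":0,"y":0,"z":0.014,"rx":0,"ry":0,"rz":0,"jaw":0}]'; done; python3 -m pendant '[{"x":0,"y":0,"z":0.007,"rx":0,"ry":0,"rz":0,"jaw":0},{"x":0,"y":0,"z":0.014,"rx":0,"ry":0,"rz":0,"jaw":0}]'
```

```text
t: 11.25
eef_pos: [476.1, 164.8, 300.6]
tcp_rot: [3.141, -0.0, 2.501]
ft_force: [-0.2, 0.7, -0.3]
opening: 0.206
t: 11.5
eef_pos: [476.3, 164.9, 298.6]
tcp_rot: [3.141, 0.0, 2.501]
ft_force: [1.5, 2.2, 0.5]
opening: 0.212
```

```bash
python3 -m pendant '[{"x":0,"y":0,"z":0.007,"rx":0,"ry":0,"rz":0,"jaw":0},{"x":0,"y":0,"z":0.014,"rx":0,"ry":0,"rz":0,"jaw":0}]'; python3 -m pendant '[{"x":0,"y":0,"z":0.007,"rx":0,"ry":0,"rz":0,"jaw":0},{"x":0,"y":0,"z":0.014,"rx":0,"ry":0,"rz":0,"jaw":0}]'
```

```text
t: 11.75
eef_pos: [476.3, 164.9, 296.6]
tcp_rot: [3.141, 0.001, 2.501]
ft_force: [1.7, 3.0, 1.8]
opening: 0.21
t: 12.0
eef_pos: [476.2, 164.9, 294.3]
tcp_rot: [3.141, 0.0, 2.501]
ft_force: [1.7, 3.5, 1.2]
opening: 0.208
```

```bash
cat > ok.py <<'E'
from cell import env
import sys
s=env.state(); sys.exit(0 if s["ft_force"][2]<3.8 else 1)
E
P='python3 -m pendant'
python3 -m pendant '[{"x":0,"y":0,"z":0.0025,"rx":0,"ry":0,"rz":0,"jaw":0},{"x":0,"y":0,"z":0.005,"rx":0,"ry":0,"rz":0,"jaw":0}]' && python3 ok.py && python3 -m pendant '[{"x":0,"y":0,"z":0.0025,"rx":0,"ry":0,"rz":0,"jaw":0},{"x":0,"y":0,"z":0.005,"rx":0,"ry":0,"rz":0,"jaw":0}]' && python3 ok.py && python3 -m pendant '[{"x":0,"y":0,"z":0.0025,"rx":0,"ry":0,"rz":0,"jaw":0},{"x":0,"y":0,"z":0.005,"rx":0,"ry":0,"rz":0,"jaw":0}]' && python3 ok.py && python3 -m pendant '[{"x":0,"y":0,"z":0.0025,"rx":0,"ry":0,"rz":0,"jaw":0},{"x":0,"y":0,"z":0.005,"rx":0,"ry":0,"rz":0,"jaw":0}]' && python3 ok.py || echo STOP
```

```text
t: 12.25
eef_pos: [476.2, 164.9, 293.6]
tcp_rot: [3.141, 0.0, 2.501]
ft_force: [3.1, 2.2, 1.5]
opening: 0.21
t: 12.5
eef_pos: [476.1, 164.9, 292.8]
tcp_rot: [3.141, -0.0, 2.501]
ft_force: [2.9, 3.0, 1.3]
opening: 0.207
t: 12.75
eef_pos: [476.1, 164.9, 292.1]
tcp_rot: [3.141, 0.0, 2.501]
ft_force: [2.0, 3.3, -0.5]
opening: 0.209
t: 13.0
eef_pos: [476.1, 164.8, 291.3]
tcp_rot: [3.141, -0.0, 2.501]
ft_force: [2.4, 2.9, 0.2]
opening: 0.208
```

```bash
python3 -m pendant '[{"x":0,"y":0,"z":0.0025,"rx":0,"ry":0,"rz":0,"jaw":0},{"x":0,"y":0,"z":0.005,"rx":0,"ry":0,"rz":0,"jaw":0}]' && python3 ok.py && python3 -m pendant '[{"x":0,"y":0,"z":0.0025,"rx":0,"ry":0,"rz":0,"jaw":0},{"x":0,"y":0,"z":0.005,"rx":0,"ry":0,"rz":0,"jaw":0}]' && python3 ok.py && python3 -m pendant '[{"x":0,"y":0,"z":0.0025,"rx":0,"ry":0,"rz":0,"jaw":0},{"x":0,"y":0,"z":0.005,"rx":0,"ry":0,"rz":0,"jaw":0}]' && python3 ok.py && python3 -m pendant '[{"x":0,"y":0,"z":0.0025,"rx":0,"ry":0,"rz":0,"jaw":0},{"x":0,"y":0,"z":0.005,"rx":0,"ry":0,"rz":0,"jaw":0}]' && python3 ok.py && python3 -m pendant '[{"x":0,"y":0,"z":0.0025,"rx":0,"ry":0,"rz":0,"jaw":0},{"x":0,"y":0,"z":0.005,"rx":0,"ry":0,"rz":0,"jaw":0}]' && python3 ok.py && python3 -m pendant '[{"x":0,"y":0,"z":0.0025,"rx":0,"ry":0,"rz":0,"jaw":0},{"x":0,"y":0,"z":0.005,"rx":0,"ry":0,"rz":0,"jaw":0}]' && python3 ok.py || echo STOP
```

```text
t: 13.25
eef_pos: [476.1, 164.9, 290.6]
tcp_rot: [3.142, -0.0, 2.501]
ft_force: [2.0, 3.3, 0.1]
opening: 0.207
t: 13.5
eef_pos: [476.1, 164.8, 289.8]
tcp_rot: [3.141, -0.0, 2.501]
ft_force: [2.5, 3.0, 1.6]
opening: 0.211
t: 13.75
eef_pos: [476.1, 164.8, 289.0]
tcp_rot: [3.142, -0.0, 2.501]
ft_force: [2.3, 2.6, 1.4]
opening: 0.21
t: 14.0
eef_pos: [476.1, 164.8, 288.3]
tcp_rot: [3.142, -0.0, 2.501]
ft_force: [2.2, 2.7, 0.3]
opening: 0.207
t: 14.25
eef_pos: [476.1, 164.9, 287.6]
tcp_rot: [3.141, -0.0, 2.501]
ft_force: [2.6, 2.9, -0.4]
opening: 0.21
t: 14.5
eef_pos: [476.1, 164.9, 286.8]
tcp_rot: [3.141, -0.0, 2.501]
ft_force: [1.5, 2.8, -0.2]
opening: 0.209
```

```bash
python3 -m pendant '[{"x":0,"y":0,"z":0.0025,"rx":0,"ry":0,"rz":0,"jaw":0},{"x":0,"y":0,"z":0.005,"rx":0,"ry":0,"rz":0,"jaw":0}]' && python3 ok.py && python3 -m pendant '[{"x":0,"y":0,"z":0.0025,"rx":0,"ry":0,"rz":0,"jaw":0},{"x":0,"y":0,"z":0.005,"rx":0,"ry":0,"rz":0,"jaw":0}]' && python3 ok.py && python3 -m pendant '[{"x":0,"y":0,"z":0.0025,"rx":0,"ry":0,"rz":0,"jaw":0},{"x":0,"y":0,"z":0.005,"rx":0,"ry":0,"rz":0,"jaw":0}]' && python3 ok.py && python3 -m pendant '[{"x":0,"y":0,"z":0.0025,"rx":0,"ry":0,"rz":0,"jaw":0},{"x":0,"y":0,"z":0.005,"rx":0,"ry":0,"rz":0,"jaw":0}]' && python3 ok.py && python3 -m pendant '[{"x":0,"y":0,"z":0.0025,"rx":0,"ry":0,"rz":0,"jaw":0},{"x":0,"y":0,"z":0.005,"rx":0,"ry":0,"rz":0,"jaw":0}]' && python3 ok.py && python3 -m pendant '[{"x":0,"y":0,"z":0.0025,"rx":0,"ry":0,"rz":0,"jaw":0},{"x":0,"y":0,"z":0.005,"rx":0,"ry":0,"rz":0,"jaw":0}]' && python3 ok.py || echo STOP
```

```text
t: 14.75
eef_pos: [476.1, 164.8, 286.1]
tcp_rot: [3.142, 0.0, 2.501]
ft_force: [1.7, 2.7, 0.7]
opening: 0.209
t: 15.0
eef_pos: [476.1, 164.8, 285.3]
tcp_rot: [3.141, -0.0, 2.501]
ft_force: [2.0, 3.4, 1.0]
opening: 0.21
t: 15.25
eef_pos: [476.1, 164.9, 284.6]
tcp_rot: [3.141, 0.0, 2.501]
ft_force: [2.8, 2.7, 1.0]
opening: 0.209
t: 15.5
eef_pos: [476.1, 164.8, 283.8]
tcp_rot: [3.142, -0.0, 2.501]
ft_force: [1.4, 3.5, 1.2]
opening: 0.208
t: 15.75
eef_pos: [476.1, 164.8, 283.1]
tcp_rot: [3.142, -0.0, 2.501]
ft_force: [2.2, 2.3, 0.9]
opening: 0.209
t: 16.0
eef_pos: [476.1, 164.8, 282.3]
tcp_rot: [3.141, 0.0, 2.501]
ft_force: [2.3, 3.4, 1.6]
opening: 0.21
```

```bash
python3 -m pendant '[{"x":0,"y":0,"z":0.0025,"rx":0,"ry":0,"rz":0,"jaw":0},{"x":0,"y":0,"z":0.005,"rx":0,"ry":0,"rz":0,"jaw":0}]' && python3 ok.py && python3 -m pendant '[{"x":0,"y":0,"z":0.0025,"rx":0,"ry":0,"rz":0,"jaw":0},{"x":0,"y":0,"z":0.005,"rx":0,"ry":0,"rz":0,"jaw":0}]' && python3 ok.py && python3 -m pendant '[{"x":0,"y":0,"z":0.0025,"rx":0,"ry":0,"rz":0,"jaw":0},{"x":0,"y":0,"z":0.005,"rx":0,"ry":0,"rz":0,"jaw":0}]' && python3 ok.py && python3 -m pendant '[{"x":0,"y":0,"z":0.0025,"rx":0,"ry":0,"rz":0,"jaw":0},{"x":0,"y":0,"z":0.005,"rx":0,"ry":0,"rz":0,"jaw":0}]' && python3 ok.py && python3 -m pendant '[{"x":0,"y":0,"z":0.0025,"rx":0,"ry":0,"rz":0,"jaw":0},{"x":0,"y":0,"z":0.005,"rx":0,"ry":0,"rz":0,"jaw":0}]' && python3 ok.py && python3 -m pendant '[{"x":0,"y":0,"z":0.0025,"rx":0,"ry":0,"rz":0,"jaw":0},{"x":0,"y":0,"z":0.005,"rx":0,"ry":0,"rz":0,"jaw":0}]' && python3 ok.py || echo STOP
```

```text
t: 16.25
eef_pos: [476.1, 164.8, 281.6]
tcp_rot: [3.142, -0.0, 2.501]
ft_force: [1.8, 4.0, 0.6]
opening: 0.21
t: 16.5
eef_pos: [476.1, 164.8, 280.8]
tcp_rot: [3.141, -0.0, 2.501]
ft_force: [1.8, 2.6, 0.9]
opening: 0.212
t: 16.75
eef_pos: [476.1, 164.8, 280.0]
tcp_rot: [3.142, -0.0, 2.501]
ft_force: [2.2, 2.2, 1.1]
opening: 0.209
t: 17.0
eef_pos: [476.1, 164.8, 279.3]
tcp_rot: [3.142, -0.0, 2.501]
ft_force: [2.6, 3.7, 2.1]
opening: 0.209
t: 17.25
eef_pos: [476.1, 164.8, 278.6]
tcp_rot: [3.142, -0.0, 2.501]
ft_force: [2.2, 2.8, 1.6]
opening: 0.204
t: 17.5
eef_pos: [476.1, 164.9, 277.8]
tcp_rot: [3.141, -0.0, 2.501]
ft_force: [1.4, 3.7, 1.4]
opening: 0.206
```

```bash
python3 -m pendant '[{"x":0,"y":0,"z":0.0025,"rx":0,"ry":0,"rz":0,"jaw":0},{"x":0,"y":0,"z":0.005,"rx":0,"ry":0,"rz":0,"jaw":0}]' && python3 ok.py && python3 -m pendant '[{"x":0,"y":0,"z":0.0025,"rx":0,"ry":0,"rz":0,"jaw":0},{"x":0,"y":0,"z":0.005,"rx":0,"ry":0,"rz":0,"jaw":0}]' && python3 ok.py && python3 -m pendant '[{"x":0,"y":0,"z":0.0025,"rx":0,"ry":0,"rz":0,"jaw":0},{"x":0,"y":0,"z":0.005,"rx":0,"ry":0,"rz":0,"jaw":0}]' && python3 ok.py && python3 -m pendant '[{"x":0,"y":0,"z":0.0025,"rx":0,"ry":0,"rz":0,"jaw":0},{"x":0,"y":0,"z":0.005,"rx":0,"ry":0,"rz":0,"jaw":0}]' && python3 ok.py && python3 -m pendant '[{"x":0,"y":0,"z":0.0025,"rx":0,"ry":0,"rz":0,"jaw":0},{"x":0,"y":0,"z":0.005,"rx":0,"ry":0,"rz":0,"jaw":0}]' && python3 ok.py && python3 -m pendant '[{"x":0,"y":0,"z":0.0025,"rx":0,"ry":0,"rz":0,"jaw":0},{"x":0,"y":0,"z":0.005,"rx":0,"ry":0,"rz":0,"jaw":0}]' && python3 ok.py || echo STOP
```

```text
t: 17.75
eef_pos: [476.1, 164.8, 277.1]
tcp_rot: [3.142, -0.0, 2.501]
ft_force: [2.0, 3.5, 1.7]
opening: 0.207
t: 18.0
eef_pos: [476.1, 164.8, 276.3]
tcp_rot: [3.142, 0.0, 2.501]
ft_force: [2.3, 2.7, 1.3]
opening: 0.207
t: 18.25
eef_pos: [476.1, 164.9, 275.6]
tcp_rot: [3.141, 0.0, 2.501]
ft_force: [1.8, 3.2, 2.4]
opening: 0.204
t: 18.5
eef_pos: [476.1, 164.9, 274.9]
tcp_rot: [3.141, 0.0, 2.501]
ft_force: [1.1, 3.0, 4.8]
opening: 0.211
STOP
```

```bash
python3 -m pendant '[{"x":0,"y":0,"z":0.001,"rx":0,"ry":0,"rz":0,"jaw":0},{"x":0,"y":0,"z":0.002,"rx":0,"ry":0,"rz":0,"jaw":0},{"x":0,"y":0,"z":0.002,"rx":0,"ry":0,"rz":0,"jaw":0}]'
```

```text
t: 18.88
eef_pos: [476.1, 164.9, 274.7]
tcp_rot: [3.141, 0.0, 2.501]
ft_force: [1.0, 2.4, 4.8]
opening: 0.208
```

```bash
python3 -m pendant '[{"x":0,"y":0,"z":0.001,"rx":0,"ry":0,"rz":0,"jaw":0},{"x":0,"y":0,"z":0.002,"rx":0,"ry":0,"rz":0,"jaw":0},{"x":0,"y":0,"z":0.002,"rx":0,"ry":0,"rz":0,"jaw":0}]'
```

```text
t: 19.25
eef_pos: [476.1, 164.9, 274.5]
tcp_rot: [3.141, 0.0, 2.501]
ft_force: [1.4, 3.3, 7.1]
opening: 0.212
```

```bash
python3 -m pendant '[{"x":0,"y":0,"z":0,"rx":0,"ry":0,"rz":0,"jaw":0.4},{"x":0,"y":0,"z":0,"rx":0,"ry":0,"rz":0,"jaw":0.5},{"x":0,"y":0,"z":0,"rx":0,"ry":0,"rz":0,"jaw":0.5},{"x":0,"y":0,"z":0,"rx":0,"ry":0,"rz":0,"jaw":0.5},{"x":0,"y":0,"z":0,"rx":0,"ry":0,"rz":0,"jaw":0.5}]' && python3 -m pendant '[{"x":0,"y":0,"z":-0.1,"rx":0,"ry":0,"rz":0,"jaw":0.5},{"x":0,"y":0,"z":-0.3,"rx":0,"ry":0,"rz":0,"jaw":0.5},{"x":0,"y":0,"z":-0.5,"rx":0,"ry":0,"rz":0,"jaw":0.5},{"x":0,"y":0,"z":-0.6,"rx":0,"ry":0,"rz":0,"jaw":0.5},{"x":0,"y":0,"z":-0.6,"rx":0,"ry":0,"rz":0,"jaw":0.5}]'
python3 - <<'E'
from h import *
L=[];cc=[]
for n in("scene","side"):
  w=env.read_camera(n); q=proj(w,(476,165,85)); x,y=int(q[0])-25,int(q[1])-35;cc.append(w)
  L.append(cv2.resize(w["img"][y:y+70,x:x+50,::-1],None,fx=8,fy=8,interpolation=cv2.INTER_CUBIC)); print(x,y)
  for z in(115,120,125):print(z,(proj(w,(476,165.5,z))-(x,y)+.5)*8)
cv2.imwrite("pics/b9.png",np.hstack(L))
E
```

```text
t: 19.88
eef_pos: [476.1, 164.8, 274.2]
tcp_rot: [-3.142, -0.0, 2.501]
ft_force: [0.1, 0.5, -0.0]
opening: 0.496
t: 20.5
eef_pos: [476.0, 164.8, 365.2]
tcp_rot: [3.14, 0.001, 2.501]
ft_force: [-1.0, -0.5, -0.8]
opening: 0.499
206 148
115 [206.48791429 241.24344779]
120 [206.00807444 232.85349764]
125 [205.52579802 224.42094435]
219 144
115 [205.55547151 205.93237658]
120 [205.05750715 192.68628001]
125 [204.55730213 179.3805808 ]
```

View pics/b9.png

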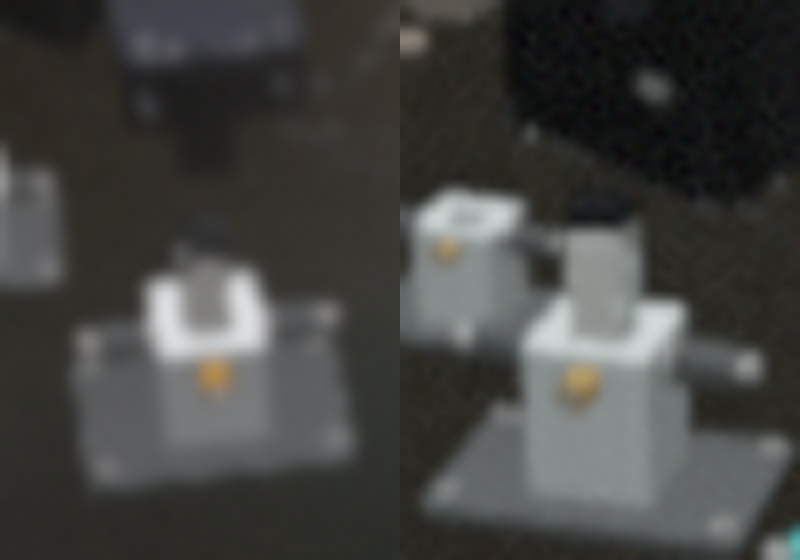

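```bash
python3 -m pendant '[{"x":-0.12,"y":0,"z":-0.1,"rx":0,"ry":0,"rz":0,"jaw":0.5},{"x":-0.27,"y":0,"z":-0.1,"rx":0,"ry":0,"rz":0,"jaw":0.5},{"x":-0.27,"y":0,"z":-0.1,"rx":0,"ry":0,"rz":0,"jaw":0.5},{"x":-0.27,"y":0,"z":-0.1,"rx":0,"ry":0,"rz":0,"jaw":0.5}]'
python3 - <<'E'
from h import *
w=env.read_camera("wrist"); p=proj(w,(476,165,100));print(p)
x,y=int(p[0])-65,max(0,int(p[1])-85)
im=w["img"].astype(int);cv2.imwrite("pics/w9.png",cv2.resize(w["img"][y:y+150,x:x+130,::-1],None,fx=4,fy=4,interpolation=cv2.INTER_CUBIC));print(x,y)
np.save("w9.npy",w,allow_pickle=True)
for zt in(113,115,117):
  m=np.zeros(im.shape[:2],np.uint8); a,b=int(p[0]),int(p[1]); m[max(0,b-32):b+32,a-32:a+32]=(im.max(2)<110)[max(0,b-32):b+32,a-32:a+32]
  m=cv2.morphologyEx(m,cv2.MORPH_OPEN,np.ones((7,7))); print(zt,rect(m,w,zt,p,150)[2])
E
```

```text
t: 21.1
eef_pos: [508.5, 140.5, 378.2]
tcp_rot: [-3.14, -0.001, 2.5]
ft_force: [-0.5, 0.2, -0.2]
opening: 0.501
[254.40626917 140.45237297]
189 55Traceback (most recent call last):
  File "<stdin>", line 8, in <module>
  File "h.py", line 22, in rect
    k=min(cs,key=lambda k:np.linalg.norm(k.mean((0,1))-near))
ValueError: min() iterable argument is empty
```

View pics/w9.png

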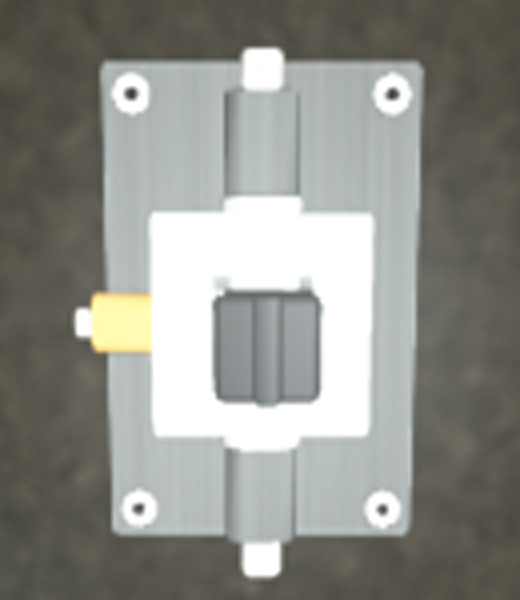

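```bash
python3 -c "
from cell import env
print(env.state()['ft_force'],env.state()['t']);print(env.job_done())"
```

```text
[-0.09081337  0.44364444  0.34265595] 21.15
the job is handed in; nothing more can be done
None
```

The cell is in the well of the large grey holder and looks fully home. I handed the job in at about 21 s; no verdict is reported.

- **Pick-up:** I gripped the cell by its frosted sides in the stand's middle pocket. The pictures showed the fingers only on those sides. I did not look at the vials again at the end.
- **Insertion:** The side push of about 4 N and the small vertical rise match passing the plunger. I then lowered the cell in 0.75 mm steps until the force rose.
- **Seating:** Contact came with the cell's underside about 36.5 mm below the mouth. The vertical force climbed to 7.1 N (roughly 6–8 N of actual push), well under 14 N. I then let go and backed off.
- **Last checks:** The final wrist picture shows the cell square in the well, with its ridge along the barrels. It sits slightly towards the wall opposite the plunger, as expected. The tool read no contact force.

**Checks that failed or disagreed:**
- My automatic outline fit of the stopper in the final picture failed, so squareness and position were judged by eye.
- The seat plate cannot be seen. That the cell is fully home rests on the force rise: one 0.3 mm step showed no increase, and the next rose by 2.3 N.

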